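# Take the gold-lidded seed jar out of the jar rail and put it on the scale

## Task

The seed jar with the gold lid has to be weighed: its foot is held under the lips of the slotted rail, so slide it along the slot, away from the green-lidded jar, out onto the open end of the rail, and lift it off there. Set it down upright in the middle of the scale's round pan without dropping it, and let go. Leave the green-lidded jar where it is in the rail.

Things in the scene. Friction and masses are not known exactly. Their poses are not given: they have to be found in the camera images.
- gold_jar_center (a point): The jar to move: squat glass jar, tan contents, GOLD lid, flat round white nylon foot held in the rail. Point: on its axis, half-way up, 38 mm above its underside; z up. From the underside: foot 68 mm diameter, 6 mm thick; glass 46 mm diameter up to 56 mm; lid 48 mm diameter from 56 to 76 mm (its middle 28 mm above this point). About 0.25 kg. Round: grip it in any direction, best across the rail.
- green_jar_center (a point): The jar to leave alone: same shape and size, brown contents, GREEN lid, in the same rail on the other side of the rail's middle. Point: on its axis, half-way up, 38 mm above its underside. Which jar is on which side varies.
- rail: Fixed T-track, dark floor, aluminium lips, 400 long (y), 92 wide (x), 21 mm high. Origin: centre of underside; z up. Floor 6 mm thick. For |y| under 110 mm walls and lips hold a jar's foot: channel 76 wide, 10 high, slot 52 mm; jars slide easily. Both ends, |y| 110 to 200 mm, are bare floor: a jar with axis at |y| 150 to 165 mm lifts straight off. Jars start at |y| 45 to 65 mm, one per side.
- scale_pan (a point): Kitchen scale fixed to the table: grey base 160 x 140 x 22 mm with a round flat steel pan, 130 mm diameter, rigid. Point: centre of the pan's top surface, 40 mm above the table; z up.
Things that resemble listed ones, but are neither listed nor needed, are in the scene too. Leave any turquoise look-alike of the part that bears gold_jar_center alone.

How it is judged:
By the outcome, as a careful person would: the job done as asked, in the order asked, and still so for the second after the job is handed in, with the robot touching nothing.
It also fails if it takes over 38 s, if anything falls off the work surface, if the arm or the gripper's body presses on something with over 40 N, if the wrist force passes 120 N, or if a joint passes its speed limit or range.

## Robot

A 7-joint arm with a two-finger parallel gripper is mounted at the origin on the work surface. World frame = base frame: x ahead of the robot, y to its left, z up, the work surface at z = 0. Lengths are in m, angles in rad, forces in N, time in s.
With the tool pointing down it reaches from about 0.4 to 0.925 m from the base axis. Payload 5.6 kg.
Tool frame: the origin (TCP) lies on the centre line of the jaws, within the pads' length; the fingertips stand 8 mm ahead of it and the grasp point (between the pads) lies 11 mm behind it (nose_length is the distance from the TCP to the fingertips, in m); z points along the fingers, y is the direction in which the jaws open and shut (so a half turn about z gives the same grasp; the last joint's range is limited). The gripper opens to 85 mm and grips with 20 to 120 N. Pads are 22 mm wide; open, the fingers measure 114 mm over their backs; the gripper's body (76 mm by 85 mm) begins 54 mm behind the grasp point. The pads swing forward as they close: fully open they stand 13 mm farther back than shut.
Start: joints at [-1.218, 0.468, -0.012, 1.603, 0.006, 1.071, -0.056], TCP at [0.251, 0.6, 0.239] pointing down, gripper open.
Joint ranges: [-2.53, 2.53], [-0.31, 2.02], [-1.57, 1.55], [0.28, 2.44], [-1.29, 4.43], [0.15, 1.84], [-2.92, 2.92]. Speed limits (rad/s): [2.57, 2.57, 3.14, 3.14, 3.14, 3.14, 3.14].

## Interface

Orientations are given as a 3x3 rotation matrix whose columns are the frame's x, y, z axes.
In Python, from workcell import * gives the robot as it stands. The module is installed in compiled form; this text tells all that it offers.
- The arm moves only by the shell command python3 -m pendant 'ROWS'. ROWS is JSON, a list of rows, each a list of 3 entries, a list of its own where there are three numbers: the shift along the tool's x, y, z in mm, then the turn about the tool's z in rad, then the opening, from -1 (shut) to 1 (fully open). In form: [[[tx, ty, tz], turn, gripper], ...]. A call has 1 to 10 rows; each row shifts and turns the commanded pose from where the row before left it, along the tool's axes as they then stand; what a row does not reach is not made up. A row lasts 1/10 s, in which the tool goes at most 50 mm and 8.59 degrees, less where a joint would pass 70% of its speed; a pose out of reach is approached as far as the arm can. A call with a gripper value outside its range is refused whole. The fingers move at their own pace and stop on an object; the grip force is fixed at half the most. Time passes only in rows, so rows that do not move let the fingers close. It gives the time, the measured TCP pose, the force and the opening at its end, in the units of the state.
- read_state(): the state, without advancing time (a new reading comes with each control period).
- grab_frame(name): name is "side" or "top" or "wrist"; returns a dict with "image" (384x512x3 uint8, blue, green, red), "camera_matrix" (3x3 intrinsics, pixels), "world_to_cam" (4x4, takes a point from world to camera coordinates). Camera axes: x right, y up, looking along -z (the intrinsics and any distortion apply to the point x, -y, -z); pixel columns grow to the right and rows downward; lengths in m; the calibration is good to about 2 mm. A picture is of the moment at which its call begins. There is no depth.
- hand_in(): hands the job in, once; it reports no verdict.
The state is a dict: "time_s": time; "qpos": joint angles; "joint_velocities": joint speeds; "joint_efforts": joint torques, N m; "tcp_pos": TCP position; "tool_rot": TCP orientation; "force": force on the tool from outside, world axes, zero at the start; "wrist_torque": the same for the moment, N m; "grip_width": finger opening in m.
Only numpy, scipy, OpenCV 4.12 (cv2) and the standard library are available. Lean on these libraries where they do the work, as an engineer would, in place of code of your own. Each camera call takes 0.05 s, during which the arm holds its last target.

## Working session

There is one attempt and no reset: what is moved stays moved. The work goes in short steps, Python scripts to look and compute and a shell command to move; the robot and the scene stay as the last step left them, time stands still between calls to the robot, and variables do not carry over. Pictures are saved under pics/ and viewed, and the job is handed in when it is done.

```bash
mkdir -p pics
cat > h.py <<'E'
from workcell import *
import numpy as np, cv2
def snap(n,out):
    f=grab_frame(n); cv2.imwrite(f'pics/{out}.png',f['image']); np.savez(f'pics/{out}.npz',K=f['camera_matrix'],T=f['world_to_cam'],**({'d':f['distortion']} if 'distortion' in f else {})); return f
def ray(out,u,v):
    d=np.load(f'pics/{out}.npz');K=d['K'];T=d['T']
    r=np.linalg.inv(K)@[u,v,1]; r=np.array([r[0],-r[1],-r[2]])
    R=T[:3,:3]; return -R.T@T[:3,3], R.T@r
def onz(out,u,v,z):
    o,r=ray(out,u,v); return o+r*(z-o[2])/r[2]
def proj(out,p):
    d=np.load(f'pics/{out}.npz');K=d['K'];T=d['T']
    c=T[:3,:3]@np.array(p)+T[:3,3]; q=K@[c[0],-c[1],-c[2]]; return q[:2]/q[2]
E
python3 - <<'E'
from h import *
for n in ['side','top','wrist']:
    f=snap(n,n+'0'); print(n,f.keys(),f['camera_matrix'].round(1).tolist(),f['world_to_cam'].round(3).tolist())
s=read_state();print(s['tcp_pos'],s['tool_rot'],s['time_s'],s['force'],s['grip_width'])
E
```

```text
side dict_keys(['image', 'camera_matrix', 'world_to_cam']) [[396.1, 0.0, 249.5], [0.0, 396.1, 195.7], [0.0, 0.0, 1.0]] [[0.931, -0.364, -0.001, -0.543], [0.29, 0.741, 0.606, -0.186], [-0.22, -0.565, 0.795, -0.621], [0.0, 0.0, 0.0, 1.0]]
top dict_keys(['image', 'camera_matrix', 'world_to_cam']) [[359.5, 0.0, 255.0], [0.0, 359.5, 195.9], [0.0, 0.0, 1.0]] [[0.028, -1.0, 0.004, -0.031], [0.994, 0.028, 0.101, -0.595], [-0.101, 0.001, 0.995, -0.639], [0.0, 0.0, 0.0, 1.0]]
wrist dict_keys(['image', 'camera_matrix', 'world_to_cam']) [[268.3, 0.0, 255.0], [0.0, 268.3, 193.2], [0.0, 0.0, 1.0]] [[0.385, 0.923, -0.002, -0.651], [-0.881, 0.367, -0.298, 0.039], [-0.274, 0.117, 0.955, -0.379], [0.0, 0.0, 0.0, 1.0]]
[0.25049227 0.59933236 0.23853396] [[-9.22664597e-01  3.85603185e-01 -4.74378241e-04]
 [ 3.85603469e-01  9.22663638e-01 -1.33296851e-03]
 [-7.63053493e-05 -1.41280475e-03 -9.99998999e-01]] 0.15 [ 0.43916832 -0.43258885 -0.06294434] 0.08542102785286496
```

View pics/top0.png

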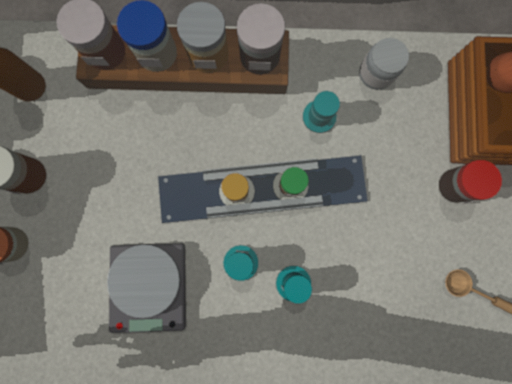

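View pics/side0.png

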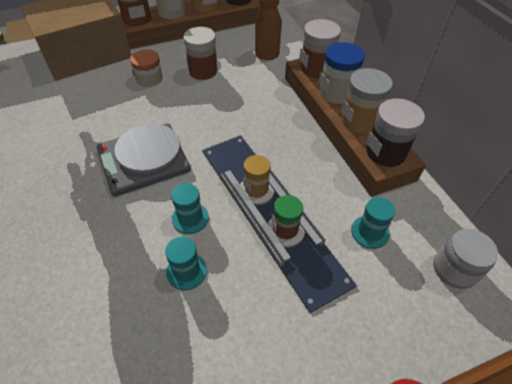

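View pics/wrist0.png

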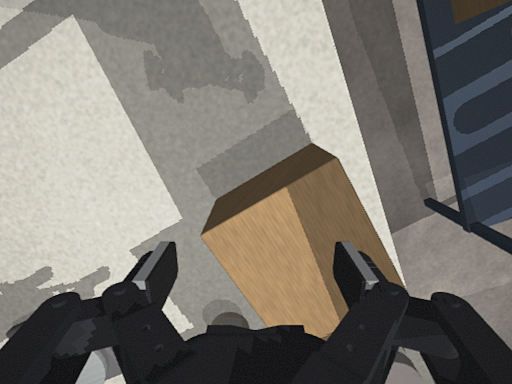

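Candidates: the gold-lidded jar at top (235,187), the green-lidded jar at (293,180), and three turquoise look-alikes at (240,263), (294,285) and (322,110). The one in the rail with the gold lid is the target. I'll check it in a close crop.

Run:
```python
from h import *
im=cv2.imread('pics/top0.png'); cv2.imwrite('pics/topc.png',cv2.resize(im[140:340,100:380],None,fx=2.85,fy=2.85,interpolation=cv2.INTER_CUBIC)[:570])
im=cv2.imread('pics/side0.png'); cv2.imwrite('pics/sidec.png',cv2.resize(im[110:310,90:360],None,fx=2.85,fy=2.85,interpolation=cv2.INTER_CUBIC))
```

```text
(no output)
```

View pics/topc.png

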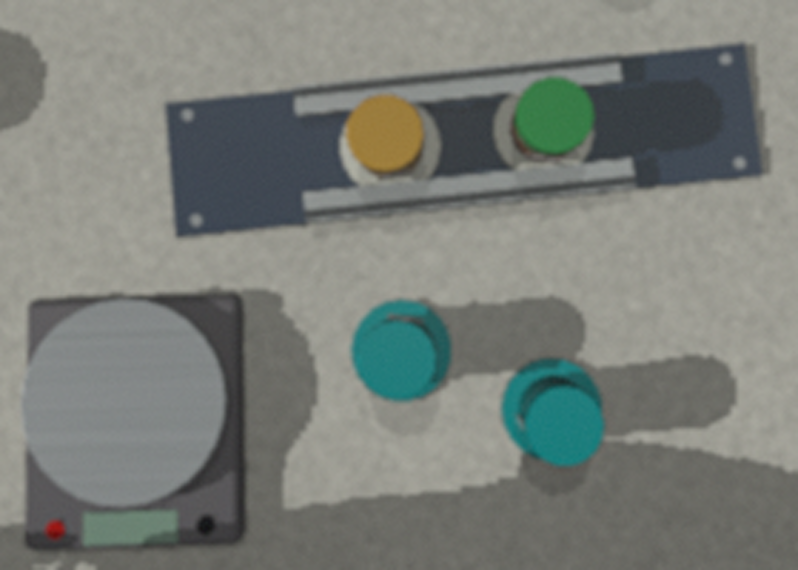

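View pics/sidec.png

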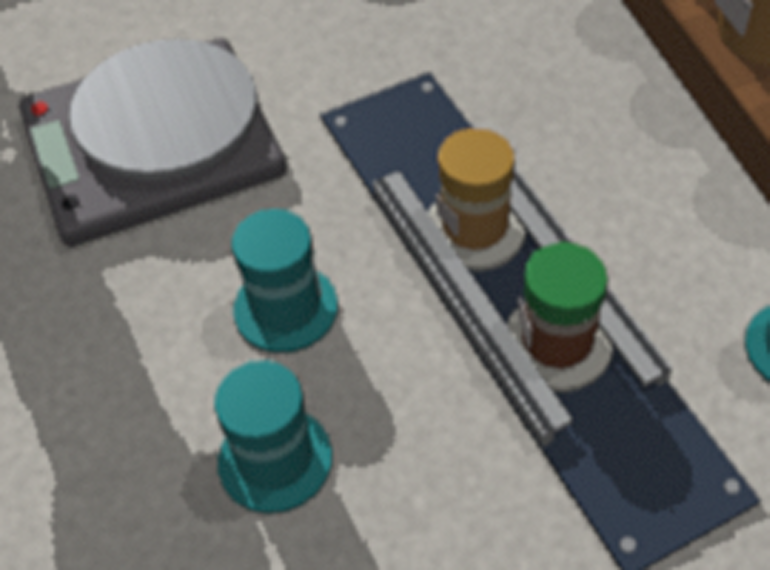

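The crops confirm the choice. In the top crop the gold lid is at (385,133), the green lid at (554,117), the pan at (124,403), and the rail corners at (167,103), (747,44), (762,175) and (177,236). In the side crop the gold lid is at (476,158) and the pan at (164,105).

Run:
```python
from h import *
t=lambda u,v:(100+u/2.85-.3,140+v/2.85-.3); s=lambda u,v:(90+u/2.85-.3,110+v/2.85-.3)
for n,a,b,z in [('gold',(385,133),(476,158),.082),('green',(554,117),(566,267),.082),('pan',(124,403),(164,105),.04),
 ('turq1',(394,360),(273,240),.076),('turq2',(564,425),(260,398),.076)]:
    print(n,onz('top0',*t(*a),z).round(4),onz('side0',*s(*b),z).round(4))
C=[onz('top0',*t(*a),.006) for a in [(167,103),(747,44),(762,175),(177,236)]]
for c in C: print(c.round(4))
for b in [(430,74),(322,117),(757,497)]: print('side',onz('side0',*s(*b),.006).round(4))
c=sum(C)/4; d=(C[0]+C[3]-C[1]-C[2]);d/=np.linalg.norm(d); print('rail',c,d,np.degrees(np.arctan2(-d[0],d[1])))
```

```text
gold [0.6057 0.0212 0.082 ] [0.6052 0.0204 0.082 ]
green [ 0.6183 -0.0807  0.082 ] [ 0.6221 -0.0762  0.082 ]
pan [0.4355 0.1816 0.04  ] [0.4357 0.18   0.04  ]
turq1 [0.4701 0.0116 0.076 ] [0.4709 0.009  0.076 ]
turq2 [ 0.4349 -0.0905  0.076 ] [ 0.4353 -0.0917  0.076 ]
[0.6316 0.1745 0.006 ]
[ 0.6839 -0.2206  0.006 ]
[ 0.594  -0.2306  0.006 ]
[0.5416 0.1628 0.006 ]
side [0.6309 0.1743 0.006 ]
side [0.5415 0.1612 0.006 ]
side [ 0.6842 -0.2156  0.006 ]
rail [ 0.61279408 -0.0285116   0.006     ] [-0.13160967  0.99130162  0.        ] 7.562618719726211
```

```bash
python3 -m pendant '[[[0,0,0],0.149,1],[[0,0,0],0.149,1],[[0,0,0],0.149,1],[[0,0,0],0.149,1],[[0,0,0],0.149,1],[[0,0,0],0.149,1],[[0,0,0],0.149,1]]'
cat >> h.py <<'E'
def delta(goal, d=(-0.1316,0.9913)):
    s=read_state(); R=s['tool_rot']; print('t',round(s['time_s'],2),'tcp',s['tcp_pos'].round(4),'F',s['force'].round(1),'w',round(s['grip_width'],4))
    print('tool shift mm',(R.T@(np.array(goal)-s['tcp_pos'])*1000).round(1))
    a=np.degrees(np.arctan2(R[1,1],R[0,1]))-np.degrees(np.arctan2(-d[0],d[1])); a=(a+90)%180-90
    print('turn rad',np.radians(a).round(4),'tilt',(R[:,2]).round(4), 'q',s['qpos'].round(2))
E
python3 -c "
from h import *
delta([.6062,.0211,.2])"
```

```text
time_s: 0.85
tcp_pos: [0.2505, 0.5995, 0.2389]
tool_rot: [[-0.126, 0.992, -0.0], [0.992, 0.126, -0.001], [-0.001, -0.0, -1.0]]
force: [-0.1, 0.3, 0.2]
grip_width: 0.0854
t 0.85 tcp [0.2505 0.5995 0.2389] F [-0.1  0.3  0.2] w 0.0854
tool shift mm [-618.5  280.3   39.2]
turn rad -0.0061 tilt [-2.e-04 -7.e-04 -1.e+00] q [-1.38  0.47  0.21  1.62 -0.11  1.07 -1.01]
```

```bash
python3 -m pendant '[[[-40,18,0],0,1],[[-40,18,0],0,1],[[-40,18,0],0,1],[[-40,18,0],0,1],[[-40,18,0],0,1],[[-40,18,0],0,1],[[-40,18,0],0,1],[[-40,18,0],0,1]]'
python3 -c "
from h import *
delta([.6062,.0211,.2])"
```

```text
time_s: 1.65
tcp_pos: [0.436, 0.2998, 0.2393]
tool_rot: [[-0.132, 0.991, -0.0], [0.991, 0.132, 0.0], [0.0, -0.0, -1.0]]
force: [1.7, 0.2, 0.3]
grip_width: 0.0852
t 1.65 tcp [0.436  0.2998 0.2393] F [1.7 0.2 0.3] w 0.0852
tool shift mm [-298.7  132.    39.2]
turn rad 0.0002 tilt [-0.e+00  1.e-04 -1.e+00] q [-0.95  0.26  0.34  1.92 -0.1   0.98 -0.43]
```

```bash
python3 -m pendant '[[[-40,17,0],0,1],[[-40,17,0],0,1],[[-40,17,0],0,1],[[-40,17,0],0,1],[[-40,17,0],0,1],[[-40,17,13],0,1],[[-30,17,13],0,1],[[-28,16,13],0,1],[[0,0,0],0,1],[[0,0,0],0,1]]'
python3 -c "
from h import *
delta([.6062,.0211,.2])
snap('wrist','w1');snap('side','s1')
print(proj('w1',[.6062,.0211,.082]))"
```

```text
time_s: 2.65
tcp_pos: [0.6081, 0.0232, 0.1995]
tool_rot: [[-0.13, 0.992, -0.002], [0.992, 0.13, -0.0], [-0.0, -0.002, -1.0]]
force: [0.3, 0.6, 0.2]
grip_width: 0.0852
t 2.65 tcp [0.6081 0.0232 0.1995] F [0.3 0.6 0.2] w 0.0852
tool shift mm [-1.9 -2.2 -0.5]
turn rad -0.0016 tilt [-1.6e-03 -3.0e-04 -1.0e+00] q [-0.43  0.46  0.45  1.77 -0.24  0.97  0.24]
[252.48760859 194.49226803]
```

View pics/w1.png

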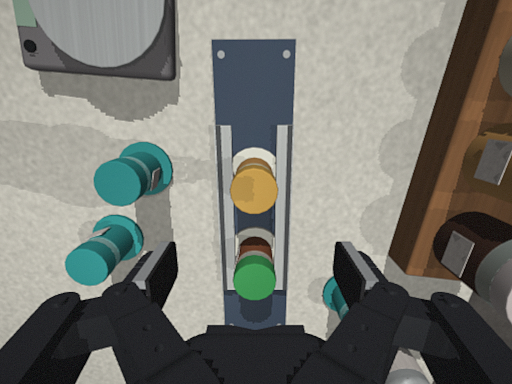

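The wrist view shows the gold lid at (254,190) between the jaws' lines, the green lid at (254,277) and the rail edges at about 213–296. I'll turn the wrist pixel into a position.

```bash
python3 -c "
from h import *
print(onz('w1',254.3,190.3,.082),onz('w1',254.5,277.5,.082))
a=[onz('w1',*p,.006) for p in [(213,40),(296,39.5)]];print(a)
o=ray('w1',0,0)[0]; print('cam',o)
delta([.606,.0225,.061])"
```

```text
[0.60740472 0.02559868 0.082     ] [ 0.62052309 -0.07258384  0.082     ]
[array([0.54345027, 0.16571106, 0.006     ]), array([0.63257036, 0.17792727, 0.006     ])]
cam [0.59877622 0.10075109 0.3331901 ]
t 2.75 tcp [0.6081 0.0252 0.2004] F [ 0.   0.6 -0.5] w 0.0857
tool shift mm [ -2.6  -2.4 139.4]
turn rad 0.0015 tilt [-3.e-04  9.e-04 -1.e+00] q [-0.44  0.46  0.45  1.77 -0.24  0.97  0.24]
```

```bash
python3 -m pendant '[[[-2,-2,30],0,1],[[0,0,35],0,1],[[0,0,30],0,1],[[0,0,20],0,1],[[0,0,15],0,1],[[0,0,10],0,1],[[0,0,0],0,1],[[0,0,0],0,1]]'
python3 -c "
from h import *
delta([.606,.0225,.060]);snap('side','s2')
im=cv2.imread('pics/s2.png'); cv2.imwrite('pics/s2c.png',cv2.resize(im[60:310,90:400],None,fx=2.3,fy=2.3,interpolation=cv2.INTER_CUBIC))"
```

```text
time_s: 3.55
tcp_pos: [0.6074, 0.0219, 0.0611]
tool_rot: [[-0.132, 0.991, 0.001], [0.991, 0.132, 0.0], [0.0, 0.001, -1.0]]
force: [-0.3, -0.4, -0.8]
grip_width: 0.0855
t 3.55 tcp [0.6074 0.0219 0.0611] F [-0.3 -0.4 -0.8] w 0.0855
tool shift mm [ 0.8 -1.3  1.1]
turn rad 0.0003 tilt [ 1.4e-03  3.0e-04 -1.0e+00] q [-0.37  0.65  0.37  1.84 -0.34  0.71  0.33]
```

View pics/s2c.png

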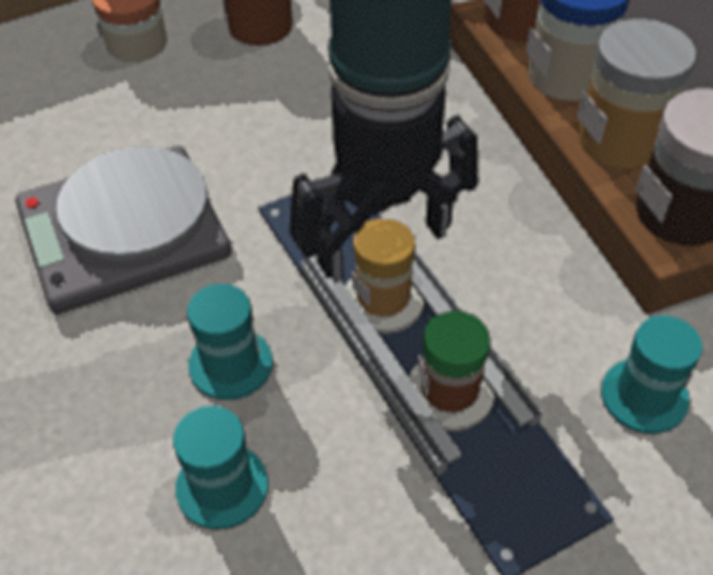

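The side crop shows the fingers at (330,265) and (437,230) straddling the gold lid at (384,247), so I'll close.

```bash
python3 -m pendant '[[[0,0,0],0,-1],[[0,0,0],0,-1],[[0,0,0],0,-1],[[0,0,0],0,-1],[[0,0,0],0,-1],[[0,0,0],0,-1],[[0,0,0],0,-1],[[0,0,0],0,-1]]'
python3 -c "
from h import *
delta([.606,.0225,.060]);snap('side','s3')
im=cv2.imread('pics/s3.png'); cv2.imwrite('pics/s3c.png',cv2.resize(im[110:260,190:340],None,fx=4,fy=4,interpolation=cv2.INTER_CUBIC))"
```

```text
time_s: 4.4
tcp_pos: [0.6075, 0.0216, 0.0612]
tool_rot: [[-0.132, 0.991, 0.002], [0.991, 0.132, 0.0], [0.0, 0.002, -1.0]]
force: [-0.2, 0.6, 6.4]
grip_width: 0.0462
t 4.4 tcp [0.6075 0.0216 0.0612] F [-0.2  0.6  6.4] w 0.0462
tool shift mm [ 1.1 -1.4  1.2]
turn rad -0.0001 tilt [ 1.6e-03  3.0e-04 -1.0e+00] q [-0.37  0.65  0.37  1.84 -0.34  0.71  0.33]
```

View pics/s3c.png

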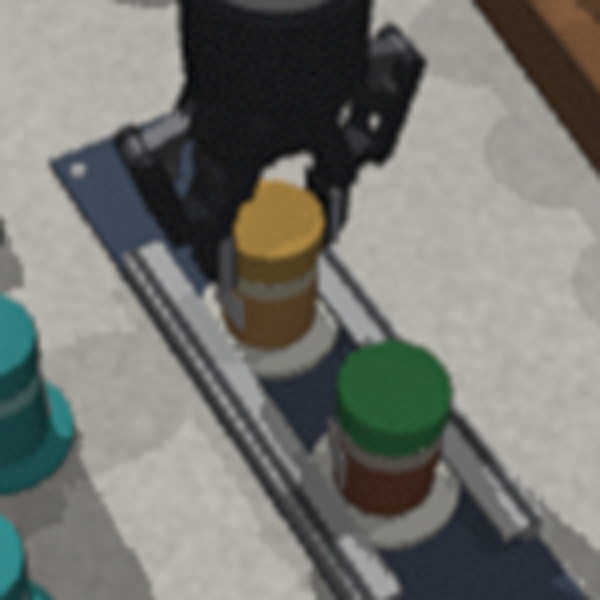

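```bash
python3 -m pendant '[[[2,0,-0.5],0,-1],[[4,0,0],0,-1],[[6,0,0],0,-1],[[6,0,0],0,-1],[[4,0,0],0,-1]]'
python3 -c "
from h import *
delta([.5921,.1271,.061])"
```

```text
time_s: 4.95
tcp_pos: [0.6043, 0.0442, 0.0612]
tool_rot: [[-0.132, 0.991, 0.001], [0.991, 0.132, 0.0], [0.0, 0.001, -1.0]]
force: [0.2, -2.3, 5.0]
grip_width: 0.0462
t 4.95 tcp [0.6043 0.0442 0.0612] F [ 0.2 -2.3  5. ] w 0.0462
tool shift mm [83.7 -1.1  0.2]
turn rad 0.0006 tilt [ 1.1e-03  2.0e-04 -1.0e+00] q [-0.41  0.64  0.37  1.85 -0.34  0.71  0.29]
```

Sliding freely with about 2 N of drag, so I'll continue.

```bash
python3 -m pendant '[[[6,0,0],0,-1],[[10,0,0],0,-1],[[12,0,0],0,-1],[[12,0,0],0,-1],[[12,0,0],0,-1],[[12,0,0],0,-1],[[10,0,0],0,-1],[[7,0,0],0,-1],[[3,0,0],0,-1],[[0,0,0],0,-1]]'
python3 -c "
from h import *
delta([.5921,.1271,.061]);snap('side','s4');snap('top','t4')
im=cv2.imread('pics/s4.png'); cv2.imwrite('pics/s4c.png',cv2.resize(im[90:290,150:350],None,fx=3,fy=3,interpolation=cv2.INTER_CUBIC))"
```

```text
time_s: 5.95
tcp_pos: [0.593, 0.1287, 0.0612]
tool_rot: [[-0.133, 0.991, 0.001], [0.991, 0.133, 0.001], [0.001, 0.001, -1.0]]
force: [0.2, 1.8, 5.9]
grip_width: 0.0461
t 5.95 tcp [0.593  0.1287 0.0612] F [0.2 1.8 5.9] w 0.0461
tool shift mm [-1.5 -1.1  0.2]
turn rad 0.0017 tilt [ 8.0e-04  1.3e-03 -1.0e+00] q [-0.55  0.64  0.38  1.85 -0.34  0.71  0.15]
```

View pics/s4c.png

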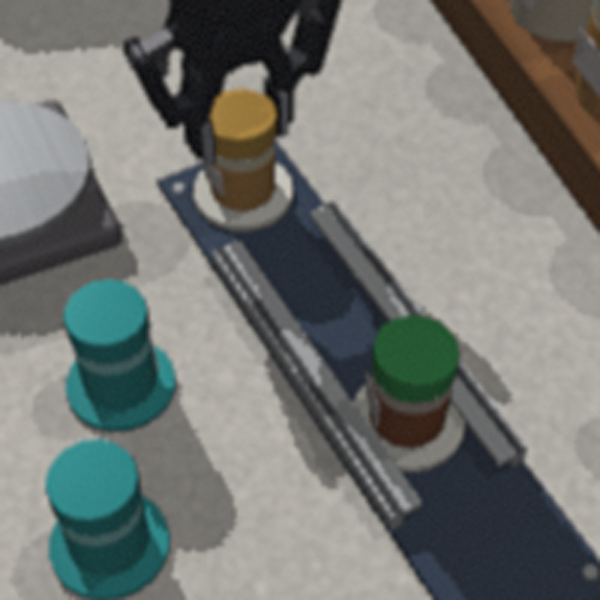

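View pics/t4.png

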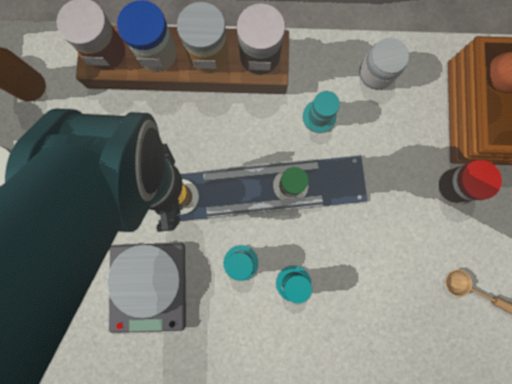

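The jar's foot at (243,190) in the side crop is clear of the lip ends, and the green jar hasn't moved. Lifting.

```bash
python3 -m pendant '[[[0,0,-4],0,-1],[[0,0,-8],0,-1],[[0,0,-14],0,-1],[[0,0,-18],0,-1],[[0,0,-18],0,-1],[[0,0,-12],0,-1],[[0,0,-6],0,-1],[[0,0,0],0,-1],[[0,0,0],0,-1]]'
python3 -c "
from h import *
delta([.4356,.181,.141]);snap('side','s5');snap('wrist','w5')
im=cv2.imread('pics/s5.png'); cv2.imwrite('pics/s5c.png',cv2.resize(im[60:260,150:350],None,fx=3,fy=3,interpolation=cv2.INTER_CUBIC))"
```

```text
time_s: 6.95
tcp_pos: [0.5924, 0.1267, 0.1403]
tool_rot: [[-0.132, 0.991, -0.001], [0.991, 0.132, -0.0], [-0.0, -0.001, -1.0]]
force: [0.2, 0.6, -3.1]
grip_width: 0.0463
t 6.95 tcp [0.5924 0.1267 0.1403] F [ 0.2  0.6 -3.1] w 0.0463
tool shift mm [  74.5 -148.3   -0.5]
turn rad 0.0 tilt [-9.e-04 -2.e-04 -1.e+00] q [-0.59  0.53  0.43  1.82 -0.28  0.86  0.11]
```

View pics/s5c.png

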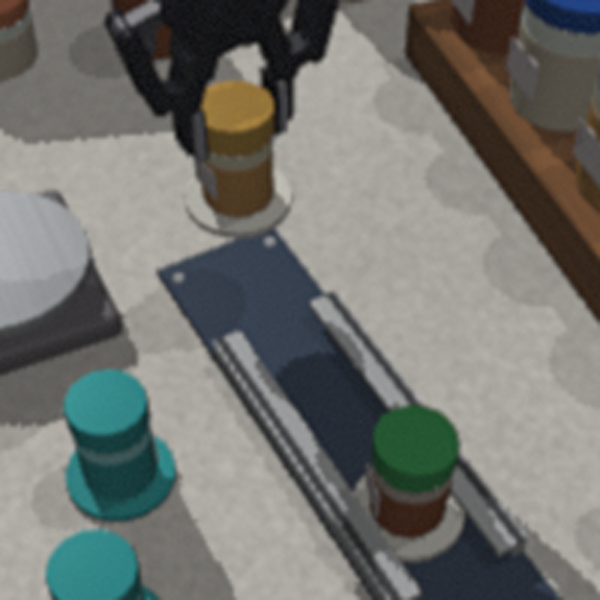

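View pics/w5.png

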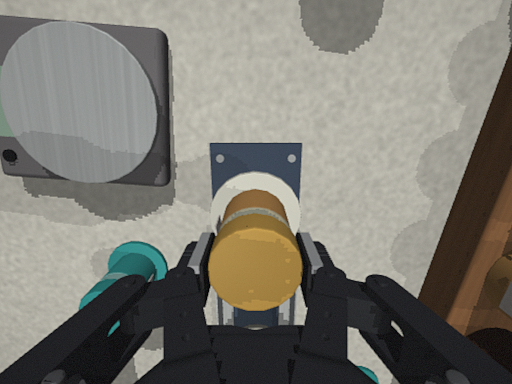

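The jar hangs upright, with its lid at (255,269) and foot at (255,213) in the wrist view. The pan's ellipse is centred at about (79,102). I'll measure the jar-to-TCP offset and the pan again.

```bash
python3 -c "
from h import *
s=read_state()
a=onz('w5',255,269,.161);b=onz('w5',255.5,215,.091)
print(a,b,'tcp',s['tcp_pos']); print('pan',onz('w5',79,102,.04))
print(onz('s5',150+238/3,60+103/3,.161))"
```

```text
[0.59221823 0.13108105 0.161     ] [0.59246535 0.13080763 0.091     ] tcp [0.59222162 0.12654139 0.13989753]
pan [0.43736957 0.19034126 0.04      ]
[0.59521746 0.12717468 0.161     ]
```

```bash
python3 -m pendant '[[[3,-6,0],0,-1],[[7,-14,0],0,-1],[[11,-22,0],0,-1],[[13,-26,0],0,-1],[[13,-26,0],0,-1],[[12,-23,0],0,-1],[[9,-17,0],0,-1],[[5,-10,0],0,-1],[[2,-4,0],0,-1],[[0,0,0],0,-1]]'
python3 -c "
from h import *
delta([.4356,.1815,.1]);snap('side','s6');snap('wrist','w6');snap('top','t6')
print(proj('s6',[.4356,.1815,.04]))
im=cv2.imread('pics/s6.png'); cv2.imwrite('pics/s6c.png',cv2.resize(im[60:210,70:220],None,fx=4,fy=4,interpolation=cv2.INTER_CUBIC))"
```

```text
time_s: 8.05
tcp_pos: [0.4363, 0.1817, 0.1409]
tool_rot: [[-0.132, 0.991, 0.0], [0.991, 0.132, 0.0], [0.0, 0.0, -1.0]]
force: [0.5, -0.7, -2.3]
grip_width: 0.0465
t 8.05 tcp [0.4363 0.1817 0.1409] F [ 0.5 -0.7 -2.3] w 0.0465
tool shift mm [-0.1 -0.8 40.9]
turn rad 0.0004 tilt [ 4.e-04  1.e-04 -1.e+00] q [-0.84  0.32  0.44  2.13 -0.2   0.72 -0.13]
[147.03534699 146.0594216 ]
```

View pics/s6c.png

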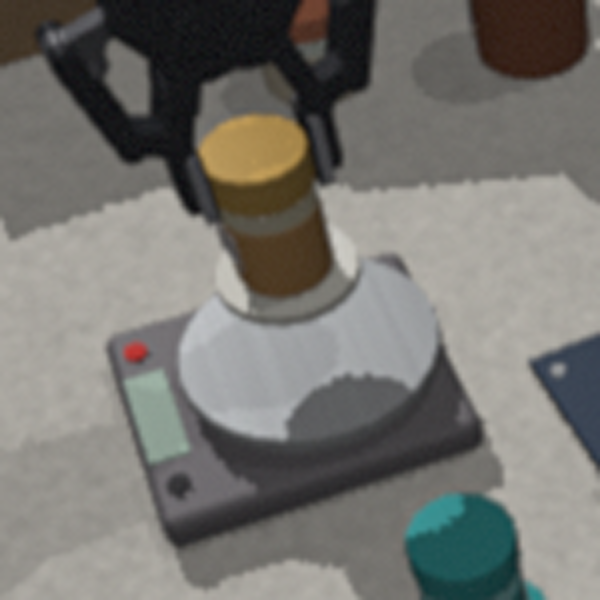

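View pics/w6.png

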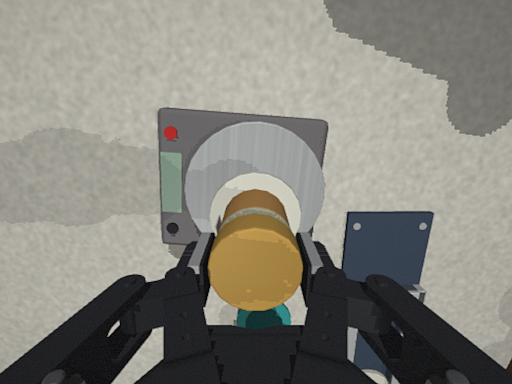

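```bash
python3 -c "
from h import *
print('pan',onz('w6',255,191,.04),onz('w6',255,122,.04),'jar',onz('w6',255.5,215,.092),onz('w6',255,269,.162))"
```

```text
pan [0.43664291 0.18813579 0.04      ] [0.42857635 0.24859814 0.04      ] jar [0.43733072 0.18566167 0.092     ] [0.43691162 0.18592258 0.162     ]
```

Jar over the pan centre to within about 2 mm. Lowering to just above contact.

```bash
python3 -m pendant '[[[1,0,5],0,-1],[[0,0,8],0,-1],[[0,0,10],0,-1],[[0,0,8],0,-1],[[0,0,5],0,-1],[[0,0,3],0,-1],[[0,0,2],0,-1],[[0,0,0],0,-1],[[0,0,0],0,-1]]'; python3 -m pendant '[[[0,0,1],0,-1],[[0,0,1],0,-1],[[0,0,0],0,-1]]'
```

```text
time_s: 9.1
tcp_pos: [0.4363, 0.1826, 0.1]
tool_rot: [[-0.132, 0.991, 0.0], [0.991, 0.132, 0.0], [0.0, 0.001, -1.0]]
force: [-0.3, -0.6, -2.0]
grip_width: 0.0463
time_s: 9.4
tcp_pos: [0.4361, 0.1825, 0.0978]
tool_rot: [[-0.132, 0.991, 0.0], [0.991, 0.132, 0.0], [0.0, 0.0, -1.0]]
force: [0.1, 0.4, -2.6]
grip_width: 0.0463
```

```bash
python3 -m pendant '[[[0,0,1],0,-1],[[0,0,0.5],0,-1],[[0,0,0],0,-1]]'; python3 -m pendant '[[[0,0,0.5],0,-1],[[0,0,0],0,-1]]'
```

```text
time_s: 9.7
tcp_pos: [0.4361, 0.1825, 0.0962]
tool_rot: [[-0.132, 0.991, -0.0], [0.991, 0.132, -0.0], [-0.0, -0.0, -1.0]]
force: [0.5, 0.3, -2.9]
grip_width: 0.0465
time_s: 9.9
tcp_pos: [0.4361, 0.1825, 0.0957]
tool_rot: [[-0.132, 0.991, -0.0], [0.991, 0.132, -0.0], [-0.0, -0.0, -1.0]]
force: [0.4, 0.4, -2.2]
grip_width: 0.0465
```

```bash
python3 -m pendant '[[[0,0,0.5],0,-1],[[0,0,0],0,-1]]'; python3 -m pendant '[[[0,0,0.5],0,-1],[[0,0,0],0,-1]]'; python3 -m pendant '[[[0,0,0.5],0,-1],[[0,0,0],0,-1]]'
```

```text
time_s: 10.1
tcp_pos: [0.4362, 0.1825, 0.0953]
tool_rot: [[-0.132, 0.991, 0.0], [0.991, 0.132, -0.0], [-0.0, 0.0, -1.0]]
force: [0.7, 0.2, -3.1]
grip_width: 0.0461
time_s: 10.3
tcp_pos: [0.4362, 0.1825, 0.0952]
tool_rot: [[-0.132, 0.991, -0.0], [0.991, 0.132, 0.0], [0.0, -0.0, -1.0]]
force: [-2.8, -0.6, 3.7]
grip_width: 0.0463
time_s: 10.5
tcp_pos: [0.4362, 0.1825, 0.0952]
tool_rot: [[-0.131, 0.991, -0.0], [0.991, 0.131, 0.001], [0.001, -0.0, -1.0]]
force: [-3.5, -1.7, 10.6]
grip_width: 0.0465
```

Contact is firm at TCP z 0.0952. Easing off slightly, then opening.

```bash
python3 -m pendant '[[[0,0,-0.5],0,-1],[[0,0,0],0,-1],[[0,0,0],0,0.2],[[0,0,0],0,0.35],[[0,0,0],0,0.6],[[0,0,0],0,1],[[0,0,0],0,1],[[0,0,0],0,1],[[0,0,0],0,1]]'
python3 -c "
from h import *
delta([.4356,.1815,.1]);snap('side','s7')
im=cv2.imread('pics/s7.png'); cv2.imwrite('pics/s7c.png',cv2.resize(im[60:210,70:220],None,fx=4,fy=4,interpolation=cv2.INTER_CUBIC))"
```

```text
time_s: 11.4
tcp_pos: [0.4362, 0.1825, 0.0948]
tool_rot: [[-0.132, 0.991, 0.0], [0.991, 0.132, -0.0], [-0.0, 0.0, -1.0]]
force: [-0.5, -1.0, 0.0]
grip_width: 0.0856
t 11.4 tcp [0.4362 0.1825 0.0948] F [-0.5 -1.   0. ] w 0.0856
tool shift mm [-0.9 -0.7 -5.2]
turn rad -0.0001 tilt [ 0. -0. -1.] q [-0.8   0.41  0.4   2.16 -0.27  0.62 -0.08]
```

View pics/s7c.png

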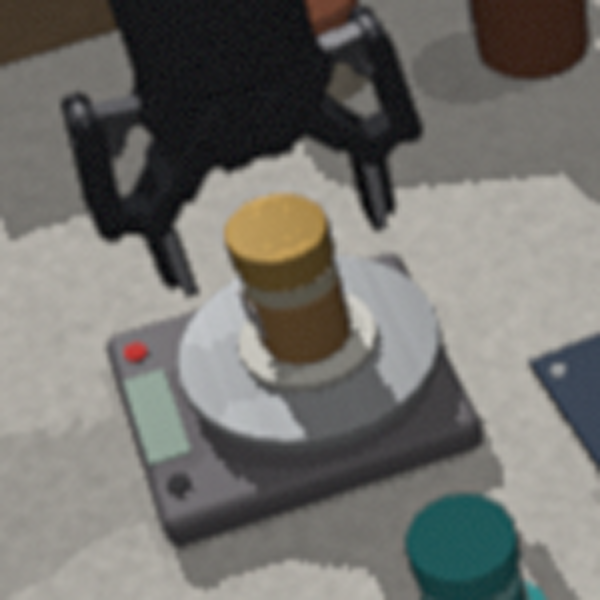

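The jar stands on the pan with its foot at about (309,338) in the crop, and the fingers are open and clear. Withdrawing straight up.

```bash
python3 -m pendant '[[[0,0,-8],0,1],[[0,0,-20],0,1],[[0,0,-30],0,1],[[0,0,-35],0,1],[[0,0,-30],0,1],[[0,0,-15],0,1],[[40,0,0],0,1],[[45,0,0],0,1],[[45,0,0],0,1],[[45,0,0],0,1]]'; python3 -m pendant '[[[45,0,0],0,1],[[40,0,0],0,1],[[20,0,0],0,1],[[0,0,0],0,1],[[0,0,0],0,1]]'
python3 -c "
from h import *
delta([.4356,.1815,.1]);snap('side','s8');snap('top','t8')
im=cv2.imread('pics/s8.png'); cv2.imwrite('pics/s8c.png',cv2.resize(im[90:290,80:350],None,fx=2.9,fy=2.9,interpolation=cv2.INTER_CUBIC))
im=cv2.imread('pics/t8.png'); cv2.imwrite('pics/t8c.png',cv2.resize(im[140:340,90:380],None,fx=2.7,fy=2.7,interpolation=cv2.INTER_CUBIC))"
```

```text
time_s: 12.45
tcp_pos: [0.4128, 0.3575, 0.2337]
tool_rot: [[-0.131, 0.991, 0.001], [0.991, 0.131, 0.001], [0.001, 0.001, -1.0]]
force: [0.5, 0.2, 0.2]
grip_width: 0.0853
time_s: 12.95
tcp_pos: [0.3994, 0.4594, 0.2329]
tool_rot: [[-0.132, 0.991, 0.0], [0.991, 0.132, -0.001], [-0.001, 0.0, -1.0]]
force: [1.0, 0.0, -0.2]
grip_width: 0.0853
t 12.95 tcp [0.3994 0.4594 0.2329] F [ 1.   0.  -0.2] w 0.0853
tool shift mm [-280.1   -0.7  133.2]
turn rad 0.0 tilt [ 2.0e-04 -1.1e-03 -1.0e+00] q [-1.18  0.41  0.35  1.73 -0.16  1.02 -0.64]
```

View pics/s8c.png

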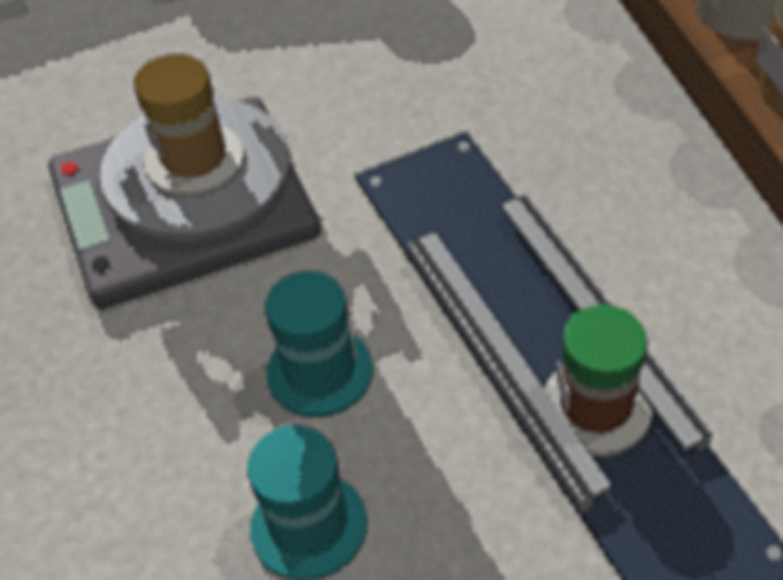

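View pics/t8c.png

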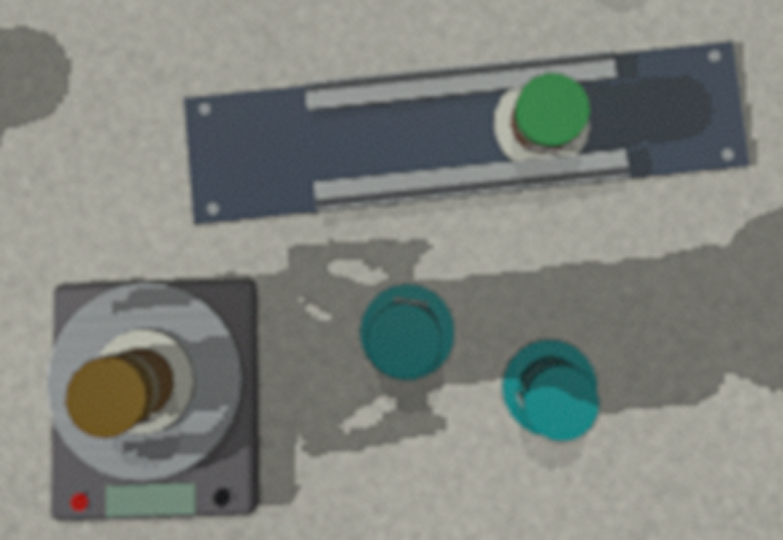

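The top view shows the jar's foot centred at (145,381) on the pan, whose centre is (144,382). The green lid is at about (294,181) in full-image pixels, the same as at the start. Handing in.

```bash
python3 -c "
from h import *
print(hand_in())"
```

```text
the job is handed in; nothing more can be done
None
```

I slid the gold-lidded jar along the slot, away from the green jar, onto the open end of the rail. I lifted it off there, set it down upright in the middle of the scale's pan and let go. The job was handed in at about 13 s on the robot's clock, of the 38 s allowed.

- **Placement:** The last top and side views show the jar upright and its foot within about 1–2 mm of the pan's centre.
- **Robot:** The gripper is open and clear of everything, at z 0.23 m.
- **Other objects:** The green-lidded jar is where it started, and the turquoise look-alikes were never touched.
- **Forces:** The highest force I read was about 11 N, at touchdown on the pan.
- **Disagreement:** The wrist camera read positions 4–9 mm farther along y than the top and side cameras. I used the top and side cameras for absolute positions, and the wrist camera only for the jar's position relative to the pan.
- **Grip reading:** The gripper read 46 mm on the 48 mm lid, but the grip held throughout.

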